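Set the free play of a cream filler's pump lever

ROBOT

A 7-joint arm with a two-finger parallel gripper is mounted at the origin on a cart in front of the work surface, level with it; the furniture and walls round the work are solid. World frame = base frame: x ahead of the robot, y to its left, z up, the work surface at z = 0. Lengths are in m, angles in rad, forces in N, time in s.
With the tool pointing down it reaches from about 0.425 to 0.925 m from the base axis. Payload 6.8 kg.
Tool frame: the origin (TCP) lies on the front face of the gripper's body, between the roots of the fingers; the fingertips stand 73 mm ahead of it and the grasp point (between the pads) lies 54 mm ahead of it (env.nose_length is the distance from the TCP to the fingertips, in m); z points along the fingers, y is the direction in which the jaws open and shut (so a half turn about z gives the same grasp; the last joint's range is limited). The gripper opens to 85 mm and grips with 20 to 120 N. Pads are 22 mm wide; open, the fingers measure 114 mm over their backs; the gripper's body (76 mm by 85 mm) begins 54 mm behind the grasp point. The pads swing forward as they close: fully open they stand 13 mm farther back than shut.
Start: joints at [1.05, 0.477, 0.022, 1.555, -0.011, 1.109, -0.083], TCP at [0.271, -0.618, 0.304] pointing down, gripper open.
Joint ranges: [-2.96, 2.96], [-0.34, 2.1], [-1.41, 1.46], [0.24, 2.44], [-1.37, 4.51], [0.17, 1.92], [-2.96, 2.96]. Speed limits (rad/s): [2.39, 2.39, 3.14, 3.14, 3.14, 3.14, 3.14].

INTERFACE

Orientations are given as a unit quaternion [w, x, y, z].
In Python, from cell import env, kin, camera, calibration, job gives the robot as it stands. The module is installed in compiled form; this text tells all that it offers. Calls block until the motion is done:
- env.reach(position, orientation): joint-space move of the TCP to a pose.
- env.movel(position, velocity=0.15, rot=None, stop_force=None): straight line of the TCP; rot=None keeps the orientation; velocity is the mean speed in m/s. With stop_force (N) it stops when the force on the tool has changed by that much, and returns True; else False.
- env.goto_joints(angles): joint-space move.
- env.grip(opening, f_grip=None): finger opening in m; f_grip is the grip in N (None keeps the last); returns when the fingers have stopped.
- env.dwell(seconds).
- kin.inverse_kinematics(position, orientation): joint angles nearest the present ones, or None.
- env.get_state(): the state.
- camera(name): name is "scene" or "side" or "wrist"; returns (picture, depth): 384x512x3 uint8, blue, green, red; 384x512 float32, m along the optical axis (not along the pixel's ray), 0 where there is no reading.
- calibration(name): a dict with "fx", "fy", "cx", "cy" (pixels), "rvec" (rotation vector, rad) and "tvec" (3), from world to camera coordinates, as OpenCV has them. Camera axes: x right, y down, z forward; pixel columns grow to the right and rows downward; lengths in m; the calibration is good to about 2 mm. A picture is of the moment at which its call begins: read the wrist's pose just before it. calibration takes no time and is no camera call; for the wrist camera it gives the pose at the moment of the call.
A pose or a line that the arm cannot do raises env.PlanningError and nothing moves.
- job.job_done(): hands the job in, once; it reports no verdict.
The state is a dict: "time": time; "qpos": joint angles; "joint_velocities": joint speeds; "joint_torque": joint torques, N m; "tcp_pos": TCP position; "orientation": TCP orientation; "force": force on the tool from outside, world axes, zero at the start; "torque": the same for the moment, N m; "opening": finger opening in m.
Only numpy, scipy, OpenCV 4.12 (cv2) and the standard library are available. Lean on these libraries where they do the work, as an engineer would, in place of code of your own. Each camera call takes 0.05 s, during which the arm holds its last target. There are 200 camera calls.

TASK

The bun filler gives short portions because its pump lever has too much slack. Rock the red-ball lever gently up and down to feel how far the ball moves freely before the pump takes up, screw the black knurled knob on the lever in until about 6 mm of free movement (4 to 8 mm) is left at the ball, then rock it down once more until you just feel the pump, to prove the setting. Do not work the pump itself, disturb nothing else, and leave the lever raised fully against its stop.

Things in the scene. Friction and masses are not known exactly. Their poses are not given: they have to be found in the camera images.
- filler: fixed steel cream filler: base 290 x 130 mm, hopper 218 mm tall with white lid at the back. Origin: table level, 100 mm behind the base's front edge; -x points to the front, along the lever to the ball; z up. The lever's hinge pin runs along y, 45 mm behind the origin, 125 mm high; the upright pump axis is 35 mm before the origin; a thin outlet tube sticks out 121 mm to -y there, 45 mm high.
- lever (a joint): lever angle, rad: 0 = up against its stop, level, grows as the ball goes down; 0.004 rad = 1 mm at the ball, 250 mm from the pin. Balanced, stays where left (0.2 N friction at the ball). It swings freely from the stop until the push rod meets the seat: then about 6.4 N at the ball before the sprung stem gives, 0.5 N more per mm. Slack at the start: 9 to 18 mm at the ball, lever somewhere in it.
- ball (a point): centre of the red ball, 36 mm in diameter, at the front end of the lever, height 131 mm with the lever up; nothing stands beside or under it. It may be pinched from above or pushed.
- knob (a joint): angle of the knurled adjusting knob, rad: 0 at the start, grows as it is turned clockwise seen from above (screwed in). One turn in moves the push rod 8 mm (1.27 mm per rad) down out of the lever and so takes 4.0 mm per rad off the free play at the ball. It needs about 0.07 Nm and stays where it is left.
- knob_grip (a point): middle of the black knurled knob, on its axis (upright with the lever up): 33 mm in diameter, 22 mm high, on top of the lever 80 mm in front of the pin, its middle at height 163 mm with the lever up, 32 mm above the lever's top face. It goes down with the rod and with the lever.
- pushrod: steel push rod, 9 mm in diameter, carried by the lever under the knob; origin at its lower end, which stands inside the stem's brass cup.
- stem: sprung pump stem with a brass cup, 27 mm in diameter, rim at height 106 mm; origin at table level on the pump axis. The seat inside the cup cannot be seen and its height differs by up to 2.6 mm from start to start, so the gap under the push rod can only be felt. The stem goes down only when the pump is worked.
- cream_tub: white lidded tub, 145 mm in diameter, 83 mm high, on the left; bystander. Origin at the centre of its underside.
- timer: white kitchen timer, 62 mm in diameter, 42 mm high, at the front left; bystander. Origin at the centre of its underside.

How it is judged:
By the outcome, as a careful person would: the job done as asked, in the order asked, and still so for the second after the job is handed in, with the robot touching nothing.
It also fails if it takes over 70 s, if anything falls off the work surface, if the arm or the gripper's body presses on something with over 40 N, if the wrist force passes 120 N, or if a joint passes its speed limit or range.

## Working session

There is one attempt and no reset: what is moved stays moved. The work goes in short steps, each a Python script; the robot and the scene stay as the last script left them, time stands still between calls to the robot, and variables do not carry over. Pictures are saved under pics/ and viewed, about 8 in all and at most 12, crops included, and the job is handed in when it is done.

```bash
ls; mkdir -p pics
python3 - <<'E'
from cell import env,camera,calibration
import cv2,numpy as np
for n in ("scene","side"):
    p,d=camera(n); cv2.imwrite(f"pics/{n}0.png",p); np.save(f"pics/{n}0.npy",d)
a=np.hstack([cv2.imread("pics/scene0.png"),cv2.imread("pics/side0.png")])
cv2.imwrite("pics/both0.png",cv2.resize(a,(800,300)))
s=env.get_state();print({k:np.round(v,3) for k,v in s.items()})
E
```

```text
pics
{'time': np.float64(0.1), 'qpos': array([ 1.05 ,  0.478,  0.022,  1.556, -0.011,  1.109, -0.083]), 'joint_velocities': array([-0.001, -0.002, -0.   , -0.003,  0.001,  0.001,  0.001]), 'joint_torque': array([ 4.0000e-03, -5.9776e+01,  1.6140e+00, -2.8196e+01,  1.3000e-02,
        5.0000e-03, -0.0000e+00]), 'tcp_pos': array([ 0.271, -0.618,  0.303]), 'orientation': array([-0.001,  0.979,  0.205, -0.   ]), 'force': array([0.16 , 0.653, 0.232]), 'torque': array([ 0.051,  0.004, -0.022]), 'opening': np.float64(0.085)}
```

View pics/scene0.png

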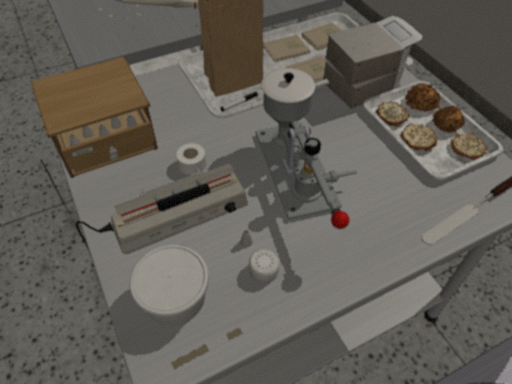

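View pics/side0.png

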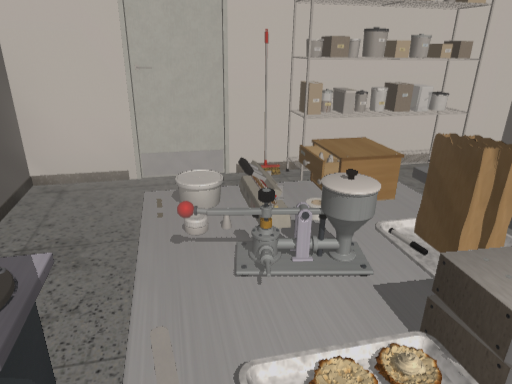

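The scene picture shows the ball at (341,220) and the knob at (313,146). The side picture shows the ball at (186,209) and the knob at (266,196). I'll triangulate both.

```bash
cat > h.py <<'E'
import numpy as np,cv2
from cell import env,kin,camera,calibration,job
from scipy.spatial.transform import Rotation as R
def cam(n):
    c=calibration(n); K=np.array([[c['fx'],0,c['cx']],[0,c['fy'],c['cy']],[0,0,1]]);M=cv2.Rodrigues(np.array(c['rvec'],float))[0]
    return K,M,np.array(c['tvec'],float).reshape(3)
def deproj(C,u,v,z):
    K,M,t=C; return M.T@(np.linalg.inv(K)@[u,v,1]*z-t)
def redmask(p):
    b,g,r=[p[...,i].astype(int) for i in range(3)]
    m=((r>110)&(g<60)&(b<60)).astype(np.uint8)
    return m
def blob(m,near,maxd=25):
    n,l,s,c=cv2.connectedComponentsWithStats(m)
    ks=[k for k in range(1,n) if np.hypot(*(c[k]-near))<maxd]
    k=max(ks,key=lambda k:s[k,4]); return c[k],s[k],l==k
def tri(C1,p1,C2,p2):
    P=[C[0]@np.c_[C[1],C[2]] for C in (C1,C2)]
    X=cv2.triangulatePoints(P[0],P[1],np.array(p1,float).reshape(2,1),np.array(p2,float).reshape(2,1)).ravel()
    return X[:3]/X[3]
def quat(yaw):  # tool down, jaw axis y at world angle yaw
    # tool z=-Z, y=(cos,sin,0), x = y x z
    z=np.array([0,0,-1.]);y=np.array([np.cos(yaw),np.sin(yaw),0]);x=np.cross(y,z)
    q=R.from_matrix(np.c_[x,y,z]).as_quat(); return q[[3,0,1,2]]
E
python3 - <<'E'
from h import *
D={}
for n,bn,kn in (("scene",(341,220),(313,146)),("side",(186,209),(266,196))):
    p=cv2.imread(f"pics/{n}0.png");d=np.load(f"pics/{n}0.npy");C=cam(n)
    r=blob(redmask(p),bn); k=blob((p.max(2)<50).astype(np.uint8),kn)
    for nm,b in(("ball",r),("knob",k)):
        z=np.median(d[b[2]&(d>0)]); print(n,nm,b[0],b[1],z,deproj(C,*b[0],z+(0.014 if nm=="ball" else .012)))
    D[n]=(C,r[0],k[0])
for i in(1,2):print(tri(D["scene"][0],D["scene"][i],D["side"][0],D["side"][i]))
E
```

```text
scene ball [342.53846154 216.76923077] [337 211  12  12 104] 0.8628886 [0.45694283 0.04498984 0.13129441]
scene knob [311.45333333 149.06666667] [303 139  17  17 150] 0.94512725 [0.61972005 0.01880711 0.15466773]Traceback (most recent call last):
  File "<stdin>", line 5, in <module>
  File "h.py", line 16, in blob
    k=max(ks,key=lambda k:s[k,4]); return c[k],s[k],l==k
ValueError: max() iterable argument is empty
```

```bash
python3 - <<'E'
import re
s=open('h.py').read()
s=s.replace("((r>110)&(g<60)&(b<60))","((r>60)&(r>2.2*g)&(r>2.2*b))")
open('h.py','w').write(s)
E
python3 - <<'E'
from h import *
D={}
for n,bn,kn in (("scene",(341,220),(313,146)),("side",(186,209),(266,196))):
    p=cv2.imread(f"pics/{n}0.png");d=np.load(f"pics/{n}0.npy");C=cam(n)
    r=blob(redmask(p),bn); k=blob((p.max(2)<60).astype(np.uint8),kn)
    for nm,b in(("ball",r),("knob",k)):
        z=np.median(d[b[2]&(d>0)]); print(n,nm,b[0],b[1],z,deproj(C,*b[0],z+(0.014 if nm=="ball" else .012)))
    D[n]=(C,r[0],k[0])
for i in(1,2):print(tri(D["scene"][0],D["scene"][i],D["side"][0],D["side"][i]))
a=[cv2.resize(cv2.imread(f"pics/{n}0.png")[y:y+100,x:x+100],(400,400),interpolation=2) for n,x,y in(("scene",260,130),("side",180,160))]
cv2.imwrite("pics/crop1.png",np.hstack(a))
E
```

```text
scene ball [339.76724138 219.07758621] [332 211  17  17 232] 0.8646327 [0.45704696 0.05052808 0.12703509]
scene knob [310.         149.74590164] [299 138  22  29 244] 0.94946635 [0.6225811  0.02019382 0.15061189]
side ball [185.1637931  207.65517241] [179 202  13  12 116] 0.75714993 [0.4536262  0.05166397 0.12968251]
side knob [266.04444444 195.68888889] [258 189  17  14 180] 0.7518442 [0.61923244 0.01511676 0.15784974]
[0.45465166 0.05213199 0.13001265]
[0.62046624 0.02213414 0.15427881]
```

View pics/crop1.png

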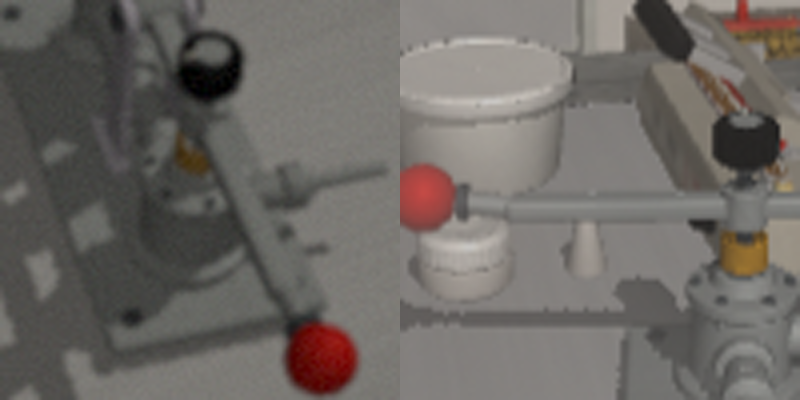

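Run:
```python
from h import *
C1,C2=cam("scene"),cam("side")
k=tri(C1,(312.3,146.5),C2,(266.5,195.2)); b=np.array([.4547,.0519,.130]);print(k)
a=np.arctan2(*(k-b)[[1,0]]);print("yaw",a,np.hypot(*(k-b)[:2]))
for y in(a+np.pi/2,a-np.pi/2):
    print(y,kin.inverse_kinematics(np.r_[b[:2],.29],quat(y)),kin.inverse_kinematics(np.r_[b[:2],.18],quat(y)),kin.inverse_kinematics(np.r_[k[:2],.215],quat(y)))
```

```text
[0.62116253 0.01609579 0.15901102]
yaw -0.21186092506169088 0.17026954008967918
1.3589354017332056 [ 0.53761078  0.23423027 -0.88256038  2.02442486  0.21787534  0.97788919
  0.90452168] [ 0.4591772   0.42241869 -0.84345887  2.12795779  0.4524303   0.77609438
  0.68663759] [ 0.39535725  0.58753888 -0.72235067  1.73203512  0.45204001  0.99547838
  0.8631629 ]
-1.7826572518565875 [ 0.23743098  0.17447993 -0.53591848  2.04031746  0.10890766  0.95366811
 -2.13764287] [ 0.11943279  0.3309889  -0.42989018  2.14789752  0.21131243  0.70200401
 -2.23470964] [ 0.032327    0.49215706 -0.21202233  1.75817216  0.12682623  0.90455714
 -2.0164555 ]
```

Run:
```python
from h import *
env.reach([.455,.052,.29],quat(1.36))
p,d=camera("wrist");C=cam("wrist");cv2.imwrite("pics/w1.png",p)
c,s,m=blob(redmask(p),(256,192),400)
z=np.median(d[m&(d>0)]);print(c,s,z,deproj(C,*c,z+.012))
zt=d[m&(d>0)].min();print("top",zt)
st=env.get_state();print(st["time"],st["tcp_pos"],st["force"])
D=np.where(p.max(2)<60,1,0)
ys,xs=np.nonzero(m);W=np.array([deproj(C,u,v,d[v,u]) for u,v in zip(xs,ys)]);print(W.min(0),W.max(0))
# sphere fit
A=np.c_[2*W,np.ones(len(W))];g=(W**2).sum(1);f=np.linalg.lstsq(A,g,rcond=None)[0];print("sphere",f[:3],np.sqrt(f[3]+f[:3]@f[:3]))
```

```text
[252.68281605 196.28917487] [ 233  176   40   42 1321] 0.23347193 [0.45524951 0.05148603 0.12741084]
top 0.22761346
2.6167 [0.45533105 0.0511535  0.2899366 ] [ 1.12989064  0.10188728 -0.49985532]
[0.37341366 0.03503066 0.12549072] [0.47422729 0.06958016 0.35816969]
sphere [0.41981597 0.0523845  0.24544094] 0.11269058598123147
```

View pics/w1.png

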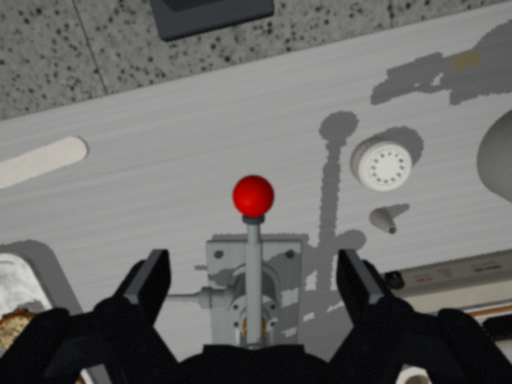

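The ball is at (253,196), with its centre at about (0.455, 0.0515), which agrees with the triangulation. The lever runs straight down the image, so the jaws are aligned. Next I'll pinch the ball and rock the lever.

Run:
```python
from h import *
def st(l):
    s=env.get_state();print(l,round(s["time"],2),np.round(s["tcp_pos"],5),np.round(s["force"],2),round(s["opening"],4));return s
env.movel([.455,.0515,.180],.12); st("down")
env.grip(0.03,20);s=st("grip")
def mv(dz,v,f):
    p=np.array(env.get_state()["tcp_pos"]);t=p+[0,0,dz];h=env.movel(t,v,stop_force=f);return h
h=mv(.022,.012,2.5);print(h);a=st("up")
h=mv(-.021,.012,2.5);print(h);b=st("dn")
env.dwell(.3);st("settle")
```

```text
down 3.68 [0.45546 0.05165 0.18055] [-0.08 -0.04  0.44] 0.085
grip 4.2 [0.45508 0.05109 0.18006] [-0.05 -2.25  0.46] 0.0346
True
up 4.88 [0.45513 0.05101 0.18397] [ 1.08  1.41 -0.02] 0.0345
True
dn 5.25 [0.45509 0.05101 0.18294] [1.48 0.3  0.62] 0.0346
settle 5.55 [0.45512 0.05102 0.18293] [ 2.02 -0.15 -0.6 ] 0.0345
```

```bash
cat >> h.py <<'E'
def fz(n=5):
    F=[]
    for i in range(n): env.dwell(.02); F.append(env.get_state()["force"])
    return np.mean(F,0)
def st(l):
    s=env.get_state();print(l,round(s["time"],2),np.round(s["tcp_pos"],5),np.round(s["force"],2),round(s["opening"],4));return s
def creep(dz,thr,nmax,v=.015,log=True):
    "step vertically until |Fz change|>thr"
    f0=fz()[2];t=np.array(env.get_state()["tcp_pos"]);L=[]
    for i in range(nmax):
        t=t+[0,0,dz];env.movel(t,v);f=fz(3)
        L.append((round(env.get_state()["tcp_pos"][2]*1e3,2),round(f[2],2)))
        if abs(f[2]-f0)>thr: break
    if log: print("f0",round(f0,2),L)
    return env.get_state()["tcp_pos"]
E
python3 - <<'E'
from h import *
for i in range(4): print(fz())
creep(.001,2,8);st("x")
E
```

```text
[ 0.86784766 -0.7238626  -0.34431947]
[ 0.76047241 -1.00205656 -0.45501728]
[ 0.4693435  -1.04269897 -0.09832266]
[ 0.80647678 -1.72026707 -0.32273807]
f0 0.14 [(np.float64(184.03), np.float64(0.15)), (np.float64(184.35), np.float64(-13.59))]
x 6.57 [0.45507 0.05097 0.18435] [  5.16  -0.08 -13.76] 0.0345
```

Run:
```python
from h import *
p=np.array(env.get_state()["tcp_pos"]);p[2]=.1838;env.movel(p,.02)
p[2]=.1762
print(env.movel(p,.02,stop_force=4.5));env.dwell(.2);st("8")
creep(-.0003,1.5,36);st("x")
```

```text
False
8 7.55 [0.45508 0.051   0.17625] [ 1.32 -0.27  0.09] 0.0344
f0 -0.32 [(np.float64(175.97), np.float64(-0.16)), (np.float64(175.63), np.float64(-0.17)), (np.float64(175.34), np.float64(0.16)), (np.float64(175.06), np.float64(0.46)), (np.float64(174.74), np.float64(-0.59)), (np.float64(174.44), np.float64(0.15)), (np.float64(174.15), np.float64(-0.17)), (np.float64(173.86), np.float64(0.27)), (np.float64(173.57), np.float64(1.13)), (np.float64(173.28), np.float64(2.08))]
x 10.63 [0.45509 0.05103 0.17328] [-0.02 -1.47  2.47] 0.0345
```

Contact at 173.8 mm and the stop at about 184.1 mm give roughly 10.2 mm of free play, so the knob needs about 1.05 rad. I'll raise the lever, release it and look at the knob.

Run:
```python
from h import *
p=np.array(env.get_state()["tcp_pos"]);p[2]=.1834;env.movel(p,.03)
creep(.0003,2.5,8);st("top")
env.grip(.085);p=np.array(env.get_state()["tcp_pos"]);p[2]=.26;env.movel(p,.15)
env.reach([.621,.0165,.30],quat(1.36+.5));s=st("k")
p,d=camera("wrist");C=cam("wrist")
cv2.imwrite("pics/w2.png",p);np.save("pics/w2.npy",d)
pt=s["tcp_pos"];K,M,t=C
def pr(X): x=K@(M@X+t);return x[:2]/x[2]
print("expected knob top centre px",pr(np.array([.6212,.0161,.174])),pr(np.array([.6212,.0161,.163])))
p2=p.copy()
```

```text
f0 -0.21 [(np.float64(183.65), np.float64(-0.51)), (np.float64(183.99), np.float64(-0.42)), (np.float64(184.15), np.float64(-4.08))]
top 12.11 [0.45509 0.051   0.18415] [ 3.06 -1.09 -3.95] 0.0347
k 14.05 [0.62001 0.01708 0.29838] [-0.58  0.34 -0.38] 0.0851
expected knob top centre px [249.75431576 215.81072087] [249.89917085 209.9545216 ]
```

View pics/w2.png

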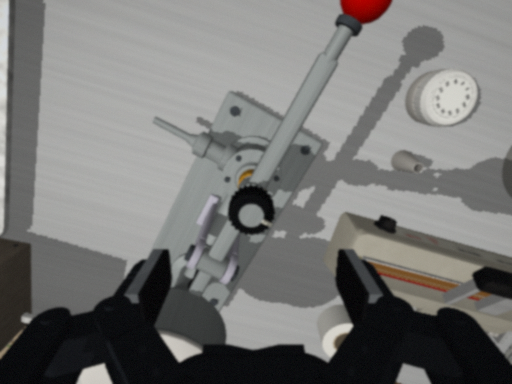

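Knob top at (251,216) matches the prediction of (250,216), so its axis is at about (0.621, 0.016). I'll grip it and turn.

Run:
```python
from h import *
def yaw(): 
    q=env.get_state()["orientation"];y=R.from_quat(np.r_[q[1:],q[0]]).as_matrix()[:,1];return np.arctan2(y[1],y[0])
x,y=.621,.0163;y0=1.86
env.movel([x,y,.213],.12,rot=quat(y0),stop_force=15);st("dn")
env.grip(.028,35);st("grip");a=yaw();z=env.get_state()["tcp_pos"][2]
for i in range(1,4):
    env.movel([x,y,.213-.00127*.35*i],.001,rot=quat(y0-.35*i));s=st("turn");print(yaw()-a,s["torque"])
env.dwell(.2)
env.grip(.085);st("open");print(yaw()-a)
```

```text
dn 14.97 [0.62142 0.01662 0.21377] [-1.15  1.45 -0.26] 0.085
grip 15.5 [0.62116 0.01602 0.21321] [-0.2  -0.47  0.8 ] 0.0318
turn 16.0 [0.62111 0.01623 0.21264] [-0.74 -0.54  1.11] 0.0324
-0.3472830764557906 [-0.23195581 -0.07870681 -0.09219806]
turn 16.5 [0.62111 0.01639 0.21217] [-0.09 -0.64  0.82] 0.0317
-0.6960991887369841 [-0.0897775  -0.17857728 -0.06869928]
turn 17.0 [0.62125 0.01648 0.21182] [ 1.88 -0.57  1.44] 0.0319
-1.0456995289713702 [ 0.04970206 -0.36103938 -0.06704975]
open 17.77 [0.62093 0.0163  0.21162] [ 0.34  0.63 -0.06] 0.0849
-1.0496341146940642
```

Run:
```python
from h import *
env.movel([.621,.0163,.285],.15)
env.reach([.455,.0512,.26],quat(1.36))
env.movel([.455,.0512,.180],.12);env.dwell(.2);env.grip(.03,20);st("grip")
# raise to the stop
creep(.0006,2,22,log=False);st("top?")
p=np.array(env.get_state()["tcp_pos"]);p[2]-=.0012;env.movel(p,.02);env.dwell(.2)
u=creep(.0002,1.5,10)
p=np.array(u);p[2]=u[2]-.0035;env.movel(p,.02,stop_force=5);env.dwell(.2)
b=creep(-.0003,1.5,22);st("x");print((u-b)*1e3)
```

```text
grip 20.67 [0.45499 0.05105 0.17998] [ 0.02  0.49 -0.67] 0.0345
top? 21.65 [0.45501 0.05102 0.18156] [ 2.71  0.01 -7.27] 0.0346
f0 0.16 [(np.float64(180.69), np.float64(0.4)), (np.float64(180.87), np.float64(-0.15)), (np.float64(181.06), np.float64(0.02)), (np.float64(181.27), np.float64(0.23)), (np.float64(181.45), np.float64(-0.55)), (np.float64(181.52), np.float64(-4.11))]
f0 -0.0 [(np.float64(179.05), np.float64(-0.29)), (np.float64(178.72), np.float64(-0.18)), (np.float64(178.43), np.float64(-0.15)), (np.float64(178.12), np.float64(-0.46)), (np.float64(177.83), np.float64(-0.2)), (np.float64(177.52), np.float64(0.1)), (np.float64(177.23), np.float64(-0.26)), (np.float64(176.91), np.float64(-0.35)), (np.float64(176.63), np.float64(-0.03)), (np.float64(176.32), np.float64(0.7)), (np.float64(176.02), np.float64(0.17)), (np.float64(175.71), np.float64(0.18)), (np.float64(175.42), np.float64(-0.07)), (np.float64(175.15), np.float64(0.91)), (np.float64(174.84), np.float64(1.5))]
x 28.98 [0.45495 0.05102 0.17484] [2.32 2.15 1.59] 0.0344
[0.07385908 0.02302607 6.6792339 ]
```

Free play is now about 6.2 mm, from the stop at 181.5 mm to first contact at 175.3 mm. I'll push slightly further so the feel is certain, still below 6.4 N, then raise and release.

Run:
```python
from h import *
p=np.array(env.get_state()["tcp_pos"])
for i in range(3):
    p[2]-=.0003;env.movel(p,.015);f=fz(4)[2];print(env.get_state()["tcp_pos"][2],f)
    if f>2.7:break
p[2]=.1808;env.movel(p,.03);env.dwell(.2)
creep(.0002,2.5,10);env.dwell(.2);st("top")
env.grip(.085);st("open")
p=np.array(env.get_state()["tcp_pos"]);p[2]=.29;env.movel(p,.12);st("away")
q,d=camera("wrist");C=cam("wrist");cv2.imwrite("pics/w3.png",q)
s1,_=camera("side");s2,_=camera("scene")
a=blob(redmask(s1),(185,207));b=blob(redmask(s2),(340,219));print(a[0],b[0],tri(cam("scene"),b[0],cam("side"),a[0]))
w=blob(redmask(q),(253,196));print(w[0],w[1])
c=np.hstack([cv2.resize(s1[150:280,150:410],(780,390))]);cv2.imwrite("pics/fin.png",c)
```

```text
0.17458653814408778 2.6744806143412854
0.1742723670274935 3.2050823487633924
f0 0.18 [(np.float64(180.94), np.float64(-0.16)), (np.float64(181.19), np.float64(-0.4)), (np.float64(181.39), np.float64(0.04)), (np.float64(181.48), np.float64(-2.22)), (np.float64(181.53), np.float64(-4.9))]
top 31.96 [0.45503 0.051   0.18154] [ 4.74  2.64 -5.26] 0.0344
open 32.51 [0.45489 0.0509  0.18175] [ 0.3   1.62 -0.35] 0.0848
away 33.56 [0.45447 0.0507  0.28934] [-0.6  -0.06  0.64] 0.0852
[185.        206.3255814] [340.02575107 218.0472103 ] [0.45463164 0.05203368 0.13321472]
[253.6398524  199.23173432] [ 234  179   41   42 1355]
```

View pics/fin.png

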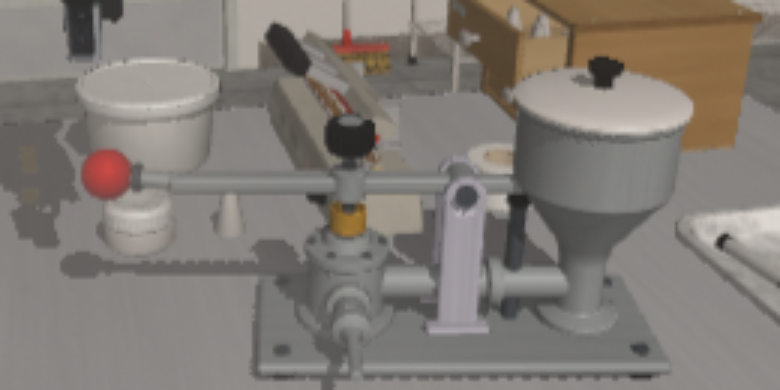

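The lever is level: ball at crop (107,174), about 3 mm higher than at the start. The tub, the timer and everything else in view are undisturbed. Handing in.

```bash
python3 -c "
from h import *
job.job_done();print(env.get_state()['time'])"
```

```text
the job is handed in; nothing more can be done
the job is handed in; nothing more can be done
```

The slack is set to about 6.2 mm of free movement at the ball, the lever is raised against its stop, and the job is handed in. No verdict came back. The arm's clock was about 34 s.

- **First feel:** rocking the lever gave about 10.2 mm of free movement at the ball, from the stop to first contact with the pump.
- **Adjustment:** I turned the knob 1.05 rad clockwise.
- **Proof:** I rocked the lever down again. First contact came about 6.2 mm below the stop; counted to the point where contact was certain, it was 6.7 mm. I then pressed to about 3.2 N, below the 6.4 N at which the stem gives, so the pump was not worked.
- **Finish:** I raised the lever onto its stop, felt it press there with about 5 N, then released it and moved the arm clear. The final side picture shows the lever level and nothing else disturbed.

One early check failed: the built-in force stop tripped too soon on sideways forces. I switched to small vertical steps with averaged force readings. Force noise of about 0.5 N leaves the contact point uncertain by about 0.3 mm. One early step pressed the lever against its upper stop with about 14 N. The final camera height of the ball, 133 mm, is 2 mm above the stated 131 mm, which is within the calibration accuracy.

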